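# Hang the display arm on the slotted upright

## Robot

A 7-joint arm with a two-finger parallel gripper is mounted at the origin on the work surface. World frame = base frame: x ahead of the robot, y to its left, z up, the work surface at z = 0. Lengths are in m, angles in rad, forces in N, time in s.
With the tool pointing down it reaches from about 0.425 to 0.875 m from the base axis. Payload 9.9 kg.
Tool frame: the origin (TCP) lies at the centre of the arm's flange, where the gripper is bolted on; the fingertips stand 173 mm ahead of it and the grasp point (between the pads) lies 155 mm ahead of it (robot.tcp_to_tips is the distance from the TCP to the fingertips, in m); z points along the fingers, x is the direction in which the jaws open and shut, and the axes are right-handed (so a half turn about z gives the same grasp; the last joint's range is limited). The gripper opens to 85 mm and grips with 20 to 120 N. Pads are 22 mm wide; open, the fingers measure 114 mm over their backs; the gripper's body (76 mm by 85 mm) begins 54 mm behind the grasp point. The pads swing forward as they close: fully open they stand 13 mm farther back than shut.
Start: joints at [1.086, 0.576, 0.025, 1.437, -0.015, 1.129, -0.057], TCP at [0.263, -0.622, 0.405] pointing down, gripper open.
Joint ranges: [-2.76, 2.76], [-0.34, 2.15], [-1.52, 1.57], [0.19, 2.46], [-1.09, 4.23], [0.17, 1.99], [-2.82, 2.82]. Speed limits (rad/s): [2.22, 2.22, 3.01, 3.01, 3.14, 3.14, 3.14].

## Interface

Orientations are given as a unit quaternion [w, x, y, z].
In Python, from workcell import robot gives the robot as it stands.
- The arm moves only by the shell command python3 -m inch 'ROWS' [FORCE]. ROWS is text: rows parted by semicolons, each of 7 numbers parted by spaces: the shift along the tool's x, y, z in mm, then the turn, a rotation vector about the tool's x, y, z in degrees, then the finger opening in mm, from 0 to 85.4. A call has exactly 5 rows; each row is the pose to reach, as a shift and turn from the pose commanded when the call began, along the tool's axes at that moment; what a row does not reach only later rows make up. A row lasts 1/8 s, in which the tool goes at most 62.5 mm and 10.7 degrees, less where a joint would pass 70% of its speed; a pose out of reach is approached as far as the arm can. A call with a gripper value outside its range is refused whole. The fingers move at their own pace and stop on an object; FORCE is the grip in N (left out, the last holds). Time passes only in rows, so rows that repeat a pose let the fingers close, or fill a call up. It gives the time, the measured TCP pose, the force and the opening at its end, in the units of the state.
- robot.state(): the state, without advancing time (a new reading comes with each control period).
- robot.camera(name): name is "side" or "top" or "wrist"; returns the picture (420x560x3 uint8, red, green, blue); there is no depth.
- robot.get_calibration(name): a dict with "fx", "fy", "cx", "cy" (pixels), "eye" and "rotation" of the camera in the world; the wrist camera has in their place "mount" (4x4, takes a point from camera to tool coordinates, whose origin is the TCP and whose axes are the tool frame's). Camera axes: x right, y up, looking along -z (the intrinsics and any distortion apply to the point x, -y, -z); pixel columns grow to the right and rows downward; lengths in m; the calibration is good to about 2 mm. The wrist camera is an equidistant fisheye: a pixel r from the principal point sees the ray r / f radians off the axis. A picture is of the moment at which its call begins: read the wrist's pose just before it. get_calibration takes no time and is no camera call.
- robot.job_done(): hands the job in, once; it reports no verdict.
Trained networks look in the newest picture that a camera, given by its name, has taken for a name from the list of things; names that differ only in an ending like _2 or _b are one class to them, and where a whole thing is asked for, a point or a joint stands for the part that bears it (a point fixed in the world has none). Each returns a list of dicts, best first, with "confidence" (0 to 1); they miss things now and then, are a little off and sometimes report something else, mostly with a low value. They report only what shows in the picture. A call takes as long as a camera call. They do not tell look-alikes from the thing itself.
- robot.regions_of(camera, query): "region" (420x560 bool, what is visible of it).
- robot.landmark_of(camera, query): "location" ([x, y, z] in m, in the coordinates of the camera as it stood for that picture, good to about 4 mm: a listed point, or the origin of a listed thing).
The state is a dict: "t": time; "qpos": joint angles; "qvel": joint speeds; "joint_torque": joint torques, N m; "position": TCP position; "orientation": TCP orientation; "wrist_force": force on the tool from outside, world axes, zero at the start; "wrist_torque": the same for the moment, N m; "finger_gap": opening from 0.0 (shut) to 1.0 (fully open).
Only numpy, scipy, OpenCV 4.12 (cv2) and the standard library are available. Lean on these libraries where they do the work, as an engineer would, in place of code of your own. Each camera call takes 0.05 s, during which the arm holds its last target.

## Task

Fit the steel hanger arm to the slotted upright on the copy-shop counter: put its two hook tabs into the top two slots, push it flat against the face, then press it down until it snaps past the spring catch and sits fully home with the white tell-tale held down, arm pointing straight out. Press firmly but never force it (more than 60 N on the upright in all is too much, the spring catch included), let go of it at the end, and leave the other things on the counter where they are.

Things in the scene. Friction and masses are not known exactly. Their poses are not given: they have to be found in the camera images.
- hanger: Loose bare-steel hanger arm, 0.3 kg, standing on its arm's underside. Origin: mid-width, in the plane of the back plate's rear face, level with the arm's underside; +x along the arm, +z up. Back plate x 0 to 4 mm, 36 wide, z 0 to 100. Arm x 4 to 130, 18 wide, z 0 to 24; grasp it from above across y near x = 65. Stop at its free end, 8 thick, up to z 42. Web 4 thick at x 4 to 20.
- hanger_flange (a point): Where to press the hanger down: the middle of the flat flange on top of its back plate, at x 16, y 0, z 100 mm in the hanger's frame. The flange covers x 0 to 30 mm and is 36 wide. Axes as the hanger's.
- hanger_tab (a point): Underside of the upper hook tab's neck, at x 0, z 80 mm in the hanger's frame; the lower tab is alike, 44 mm below. Each tab sticks out 13.5 mm to -x, is 7 mm wide with a rounded nose, and 20 mm high: the neck is 8 high, and at its end a lip hangs 12 mm below the neck's underside, 5.5 mm clear of the plate. Axes as the hanger's.
- upright: Fixed slotted upright, 250 mm tall, 52 wide; foot 100 wide, 10 thick, from 25 mm before the face to 85 behind it. Origin: on the counter under the front of the slotted face, mid-width; +x straight out of the face, +z up. Face strip 4 mm thick, hollow behind; on its centre line four slots 9.5 wide, 28 high, sills (lower edges) z 205, 161, 117, 73 mm, all up to 12 mm higher or lower together.
- upright_slot (a point): Nominal middle of the top slot's sill in the face, z 205 mm on the upright; axes as the upright's. The strip was screwed on by hand: its real height is up to 12 mm off this, unmeasured. Behind this sill is a sprung roller catch: the upper lip rests on it about 9 mm above home; a firm push of some 10 to 25 N snaps it past, and the necks then rest on the sills.
- upright_home (a point): Where the hanger's origin belongs when home, axes parallel to the upright's: in the face plane on the centre line, at z 125 mm (really up to 12 mm off, as the strip). With the tabs centred in the height of the top two slots the hanger's origin is 16 mm above this, with 4 mm free either way.
- telltale (a joint): Small white plastic tell-tale on the face strip, 9 wide, 6 proud, beside the slots under the hanger's place. Sprung up by 2 N; reads 0 m when up; the plate's lower edge pushes it down over the last 5 mm of the way, so it reads about 0.005 with the hanger home. It moves with the strip.
- stapler: Black stapler, 150 x 34 x 45 mm, a bystander; origin under its middle.
- tape: Roll of clear packing tape standing on its end, 90 mm across and 48 high, a bystander; origin under its middle.
- mouse: Black computer mouse, 105 x 60 x 32 mm, a bystander; origin under its middle.
- toner: Long black toner cartridge, 320 x 75 x 78 mm, a bystander; origin under its middle, long side along its x.
- staple_box: Small cardboard box of staples, 60 x 36 x 22 mm, a bystander; origin under its middle.
- diffuser: Pear-shaped wooden scent diffuser, 104 mm across and 140 high, a bystander; origin under its middle.
Mind the look-alikes: they are no part of the job. There is more than one size of the hanger; the job needs the middle-sized.

How it is judged:
On the way, in this order (a step that is already met when the one before it is completed fails the run):
1. both tabs are in the top two slots, plate against the face, not yet pressed down (x of hanger in the frame of upright between -0.003 and 0.005 m and y of hanger in the frame of upright between -0.005 and 0.005 m and z of hanger in the frame of upright between 0.119 and 0.161 m and value of joint telltale below 0.001 m), for 0.05 s.
2. pressed down home (x of hanger in the frame of upright between -0.003 and 0.005 m and y of hanger in the frame of upright between -0.005 and 0.005 m and z of hanger in the frame of upright between 0.11 and 0.14 m and value of joint telltale above 0.003 m), for 0.2 s.
At the end, for the whole second after the job is handed in: Hanger home on both tabs in the top two slots: origin within 5 mm of face plane (3 mm behind it) and centre line, 15 mm of 125 mm height (strip's play included), tell-tale down over 3 mm; arm square to the face and back upright within 0.08 rad; at rest (all of step 2 and angle between the x axis of hanger and the x axis of upright, either way round below 0.08 rad and angle between hanger's own z axis and vertical below 0.08 rad and linear speed of hanger below 0.02 m/s and angular speed of hanger below 0.2 rad/s); the robot touches nothing.
It fails at once if the hanger is pressed on the upright with more than 60 N in all (contact force between hanger and upright above 60 N).
It fails at once if a bystander (stapler, tape, mouse, toner, staple box or diffuser) is moved more than 30 mm (distance of any of stapler, tape, mouse, toner, staple_box, diffuser from where it was at the start of the episode above 0.03 m).
It also fails if it takes over 67 s, if anything falls off the work surface, if the arm or the gripper's body presses on something with over 40 N, if the wrist force passes 120 N, or if a joint passes its speed limit or range.

## Working session

There is one attempt and no reset: what is moved stays moved. The work goes in short steps, Python scripts to look and compute and a shell command to move; the robot and the scene stay as the last step left them, time stands still between calls to the robot, and variables do not carry over. Pictures are saved under pics/ and viewed, and the job is handed in when it is done.

```bash
ls; mkdir -p pics; python3 - <<'E'
from workcell import robot
import cv2
s=robot.state()
for k in s: print(k,s[k])
for n in ("side","top","wrist"):
    im=robot.camera(n); cv2.imwrite(f"pics/{n}0.png",im[:,:,::-1])
    c=robot.get_calibration(n); print(n,c)
E
```

```text
pics
t 0.0
qpos [ 1.08617966  0.57652901  0.02485407  1.43792473 -0.01499697  1.12897235
 -0.05650472]
qvel [-0.00013783 -0.00054821 -0.00032638  0.00025462 -0.00037573 -0.00252602
 -0.00089265]
joint_torque [ 2.80334716e-04 -7.65747714e+01  2.25047708e+00 -2.85956579e+01
  1.52337283e-02  1.27209988e-02 -5.15864804e-05]
position [ 0.26331385 -0.6213418   0.40383882]
orientation [-4.15116119e-04  8.33723515e-01 -5.52181511e-01 -7.12193981e-04]
wrist_force [0.5380572  0.04075113 0.48224599]
wrist_torque [0.01491459 0.01143896 0.0134282 ]
finger_gap 0.9969095345669986
side {'fx': 545.6944538888145, 'fy': 545.6944538888145, 'cx': 273.2308503072676, 'cy': 216.62844408136846, 'eye': array([-0.16216827,  1.15475952,  0.84402218]), 'rotation': array([-0.26847208, -0.14831915,  0.47841212,  0.82282806])}
top {'fx': 407.13380991623154, 'fy': 407.13380991623154, 'cx': 285.71437771177784, 'cy': 214.41008732933403, 'eye': array([0.39160867, 0.1543829 , 1.53313566]), 'rotation': array([-0.69610407, -0.03975474,  0.04602717,  0.71536017])}
wrist {'fx': 325.19226210127806, 'fy': 325.19226210127806, 'cx': 277.411917513099, 'cy': 210.660389314552, 'mount': array([[ 9.99999037e-01,  1.06797369e-03,  8.86531102e-04,
         4.48421404e-05],
       [ 1.27582774e-03, -9.58795644e-01, -2.84093798e-01,
        -7.26157341e-02],
       [ 5.46597457e-04,  2.84094655e-01, -9.58796083e-01,
         3.12025413e-02],
       [ 0.00000000e+00,  0.00000000e+00,  0.00000000e+00,
         1.00000000e+00]])}
```

View pics/side0.png

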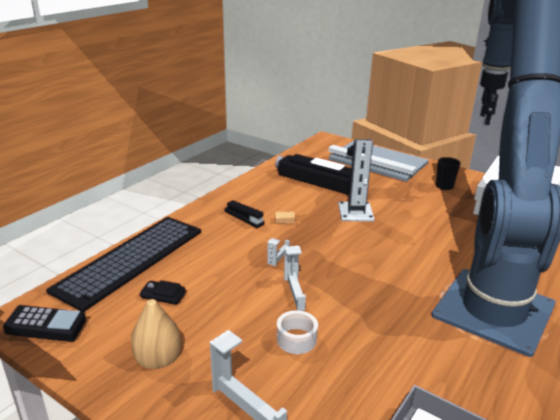

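View pics/top0.png

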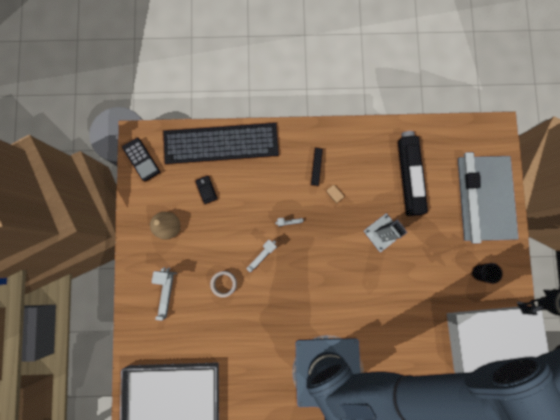

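View pics/wrist0.png

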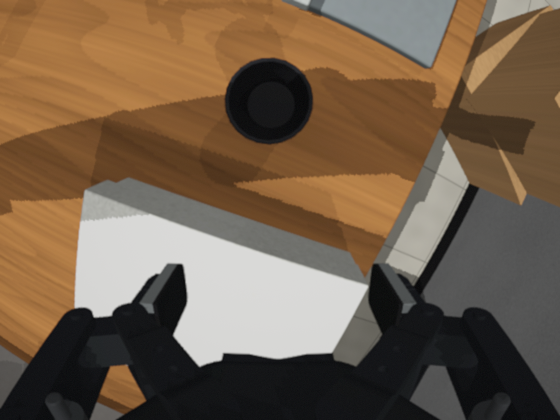

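```bash
cat > h.py <<'E'
from workcell import robot
import numpy as np, cv2
from scipy.spatial.transform import Rotation as R
def q2m(q): return R.from_quat([q[1],q[2],q[3],q[0]]).as_matrix()
def campose(n,s=None):
    c=robot.get_calibration(n)
    if n!="wrist": return c,q2m(c["rotation"]),np.array(c["eye"])
    s=s or robot.state(); T=q2m(s["orientation"]); m=c["mount"]
    return c,T@m[:3,:3],T@m[:3,3]+s["position"]
def world(n,p,s=None):
    c,Rm,e=campose(n,s); return Rm@np.array(p)+e
def ray(n,u,v,s=None):
    c,Rm,e=campose(n,s); x=(u-c["cx"])/c["fx"]; y=(v-c["cy"])/c["fy"]
    if n=="wrist":
        r=np.hypot(x,y); k=np.sin(r)/r if r>1e-9 else 1
        d=np.array([x*k,-y*k,-np.cos(r)])
    else: d=np.array([x,-y,-1.])
    return e,Rm@d
def atz(n,u,v,z,s=None):
    e,d=ray(n,u,v,s); return e+d*(z-e[2])/d[2]
def proj(n,P,s=None):
    c,Rm,e=campose(n,s); p=Rm.T@(np.array(P)-e); x,y,z=p[0],-p[1],-p[2]
    if n=="wrist":
        t=np.arctan2(np.hypot(x,y),z); k=t/np.hypot(x,y)
        return c["cx"]+c["fx"]*x*k,c["cy"]+c["fy"]*y*k
    return c["cx"]+c["fx"]*x/z,c["cy"]+c["fy"]*y/z
E
python3 - <<'E'
from h import *
for n in ("side","top"):
  for q in ("hanger","hanger_flange","hanger_tab","upright","upright_slot","upright_home","telltale","stapler","toner","diffuser"):
    for d in robot.landmark_of(n,q):
        print(n,q,round(d["confidence"],2),world(n,d["location"]).round(4),np.round(proj(n,world(n,d["location"]))))
print(robot.state()["t"])
E
```

```text
side hanger 0.95 [ 0.3746  0.573  -0.0023] [220. 385.]
side hanger 0.74 [ 0.4666  0.1848 -0.0019] [290. 277.]
side hanger 0.62 [ 0.5456  0.1656 -0.0041] [270. 264.]
side hanger_flange 0.82 [0.5433 0.1555 0.0688] [273. 240.]
side hanger_flange 0.72 [0.3527 0.5733 0.1309] [227. 340.]
side hanger_flange 0.59 [0.4543 0.201  0.0959] [292. 250.]
side hanger_tab 0.87 [0.4639 0.188  0.0755] [291. 254.]
side hanger_tab 0.75 [0.5417 0.1685 0.057 ] [271. 246.]
side hanger_tab 0.61 [0.3757 0.5681 0.0999] [220. 346.]
side hanger_tab 0.61 [ 0.4788 -0.1993 -0.0026] [356. 217.]
side upright 0.87 [ 0.4802 -0.1996 -0.0064] [356. 218.]
side upright_slot 0.69 [ 0.4821 -0.2044  0.2015] [362. 156.]
side upright_slot 0.45 [ 0.4829 -0.202  -0.0067] [356. 218.]
side upright_slot 0.21 [ 0.4833 -0.1994  0.1236] [359. 181.]
side upright_home 0.65 [ 0.4815 -0.1992  0.1233] [359. 181.]Traceback (most recent call last):
  File "<stdin>", line 4, in <module>
ValueError: it knows: diffuser, hanger, hanger_flange, hanger_tab, mouse, staple_box, stapler, tape, toner, upright, upright_home, upright_slot
```

```bash
python3 - <<'E'
from h import *
for n in ("top",):
  for q in ("hanger","hanger_flange","hanger_tab","upright","upright_slot","upright_home","tape","staple_box"):
    for d in robot.landmark_of(n,q):
        print(n,q,round(d["confidence"],2),world(n,d["location"]).round(4),np.round(proj(n,world(n,d["location"]))))
a=cv2.imread("pics/side0.png"); b=cv2.imread("pics/top0.png")
def crop(im,x0,y0,w,h,W,H): return cv2.resize(im[y0:y0+h,x0:x0+w],(W,H),interpolation=cv2.INTER_CUBIC)
A=np.hstack([crop(a,230,220,110,110,400,400),crop(a,310,130,110,110,400,400)])
cv2.imwrite("pics/c1.png",A)
B=np.hstack([crop(b,230,190,90,90,400,400),crop(b,345,190,90,90,400,400)])
cv2.imwrite("pics/c2.png",B)
print(robot.state()["t"])
E
```

```text
top hanger 0.67 [0.5439 0.1699 0.0021] [278. 224.]
top hanger 0.58 [0.3759 0.569  0.0034] [171. 271.]
top hanger 0.48 [0.4651 0.1926 0.0066] [272. 245.]
top hanger_flange 0.7 [0.3571 0.575  0.1328] [159. 278.]
top hanger_flange 0.52 [0.4576 0.2066 0.1004] [267. 246.]
top hanger_flange 0.4 [0.542  0.157  0.0691] [281. 222.]
top hanger_tab 0.72 [0.4688 0.1891 0.0789] [272. 243.]
top hanger_tab 0.63 [0.3753 0.5696 0.1035] [163. 272.]
top hanger_tab 0.54 [0.5411 0.1688 0.0565] [278. 223.]
top upright 0.59 [ 0.4801 -0.2007  0.0035] [376. 238.]
top upright_slot 0.82 [ 0.4842 -0.2024  0.2034] [391. 233.]
top upright_slot 0.37 [0.4664 0.1907 0.0047] [273. 244.]
top upright_home 0.8 [ 0.4808 -0.1996  0.1252] [384. 235.]
top upright_home 0.23 [ 7.093e-01 -3.400e-01  2.000e-04] [409. 177.]
top tape 0.53 [0.3276 0.3774 0.0017] [223. 283.]
top tape 0.45 [0.4679 0.1924 0.079 ] [272. 243.]
top staple_box 0.59 [ 0.6543 -0.0476  0.0023] [334. 193.]
0.85
```

View pics/c1.png

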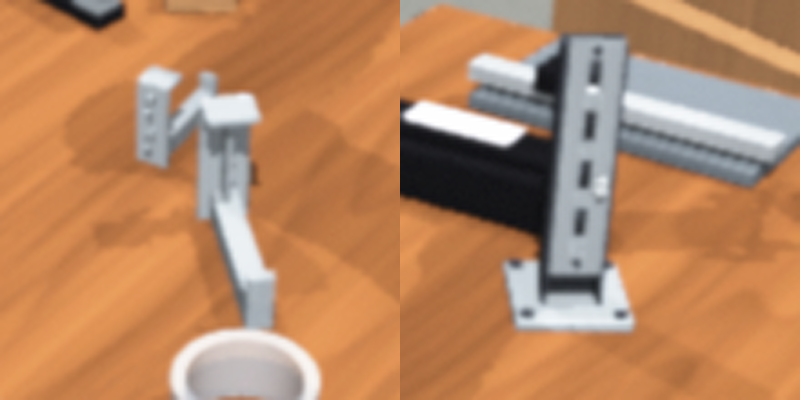

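View pics/c2.png

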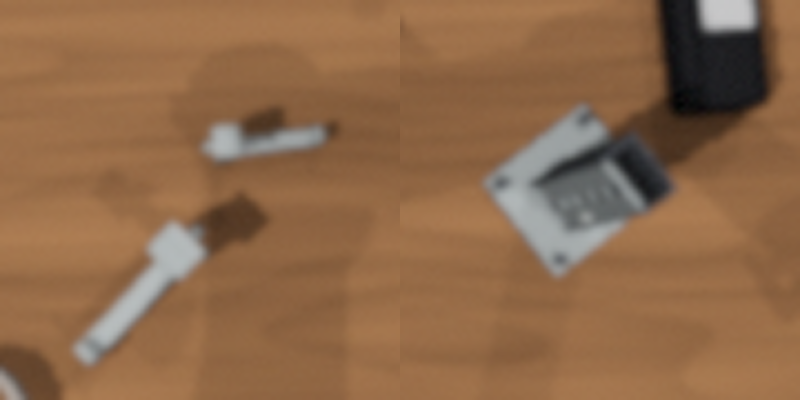

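Look-alikes: large hanger (side 220,385; top 165,290; flange height ≈0.13), middle (side 290,277; top 262,256; flange ≈0.10) and small (side 270,264; top 291,222; flange ≈0.07). The middle one fits the 100 mm plate, and the crop confirms that. The upright's face points to lower-left in the top view (385,235), with the same general heading as the hanger.

```bash
python3 - <<'E'
from h import *
b=cv2.imread("pics/top0.png")
for q in ("hanger","upright"):
  for d in robot.regions_of("top",q):
    m=d["region"]; ys,xs=np.nonzero(m)
    (c,w,a)=cv2.minAreaRect(np.stack([xs,ys],1).astype(np.float32))
    bx=cv2.boxPoints((c,w,a)); W=[atz("top",*p,0.01)[:2].round(3).tolist() for p in bx]
    print(q,round(d["confidence"],2),m.sum(),np.round(c),np.round(w),round(a,1),W)
p1=atz("top",364.1,230.5,.01);p2=atz("top",380.3,251.9,.01); d=p2-p1; print(p1,p2,np.degrees(np.arctan2(d[1],d[0])), np.linalg.norm(d))
p1=atz("top",249.8,268.75,.042);p2=atz("top",230+175*.225,190+250*.225,.1);d=p1-p2;print(p1,p2,np.degrees(np.arctan2(d[1],d[0])), np.linalg.norm(d))
E
```

```text
hanger 0.69 620 [160. 292.] [21. 53.] 10.8 [[0.216, 0.664], [0.404, 0.63], [0.387, 0.553], [0.2, 0.588]]
hanger 0.67 242 [261. 255.] [11. 37.] 45.0 [[0.396, 0.298], [0.49, 0.2], [0.461, 0.172], [0.368, 0.271]]
hanger 0.56 669 [165. 225.] [30. 27.] 26.6 [[0.53, 0.666], [0.621, 0.621], [0.569, 0.522], [0.478, 0.567]]
hanger 0.53 123 [288. 222.] [ 7. 25.] 90.0 [[0.565, 0.175], [0.562, 0.081], [0.536, 0.082], [0.538, 0.176]]
upright 0.66 853 [385. 231.] [28. 34.] 53.1 [[0.511, -0.151], [0.584, -0.257], [0.499, -0.314], [0.426, -0.209]]
[ 0.50845271 -0.15437719  0.01      ] [ 0.42679149 -0.21082911  0.01      ] -145.3441200038777 0.0992742344555307
[0.37826124 0.27437407 0.042     ] [0.45518831 0.19969814 0.1       ] 135.85071795002534 0.12189450190159032
```

```bash
cat >> h.py <<'E'
def toolR(head,pitch=0):
    "tool down, tool y at heading (deg); pitch tilts about tool x"
    a=np.radians(head); y=np.array([np.cos(a),np.sin(a),0]); z=np.array([0,0,-1.]); x=np.cross(y,z)
    return np.stack([x,y,z],1)@R.from_rotvec([np.radians(pitch),0,0]).as_matrix()
def step(p0,R0,p1,R1):
    "shift mm and rotvec deg for inch"
    return np.round(np.r_[R0.T@(np.array(p1)-p0)*1000,np.degrees(R.from_matrix(R0.T@R1).as_rotvec())],1)
def now():
    s=robot.state(); return np.array(s["position"]),q2m(s["orientation"])
E
python3 - <<'E'
from h import *
p,R0=now()
wp=[([.44,-.37,.47],toolR(240)),([.50,-.06,.47],toolR(278)),([.458,.197,.36],toolR(315))]
for P,Q in wp: print(step(p,R0,P,Q)); p,R0=np.array(P),Q
E
```

```text
[-162.7 -260.8  -65.3    0.    -0.   -37. ]
[-103.  -298.5    0.     0.     0.   -38. ]
[  -5.8 -260.3  110.     0.     0.   -37. ]
```

```bash
python3 -m inch '-32 -52 -13 0 0 -7.4 85; -65 -104 -26 0 0 -14.8 85; -98 -156 -39 0 0 -22.2 85; -130 -208 -52 0 0 -29.6 85; -163 -261 -65 0 0 -37 85' 60
python3 - <<'E'
from h import *
p,R0=now()
wp=[([.50,-.06,.47],toolR(278)),([.458,.197,.36],toolR(315))]
for P,Q in wp: print(step(p,R0,P,Q)); p,R0=np.array(P),Q
E
```

```text
t: 1.58
position: [0.4397, -0.3695, 0.47]
orientation: [0.0, 0.966, -0.257, 0.0]
wrist_force: [0.3, -0.8, 0.0]
finger_gap: 0.992
[-1.015e+02 -2.985e+02 -1.000e-01  0.000e+00 -0.000e+00 -3.780e+01]
[  -5.8 -260.3  110.     0.     0.   -37. ]
```

```bash
python3 -m inch '-20 -60 0 0 0 -7.6 85; -41 -120 0 0 0 -15.2 85; -61 -179 0 0 0 -22.8 85; -81 -239 0 0 0 -30.4 85; -102 -298 0 0 0 -38 85' 
python3 -m inch '-1 -52 22 0 0 -7.4 85; -2 -104 44 0 0 -14.8 85; -3 -156 66 0 0 -22.2 85; -5 -208 88 0 0 -29.6 85; -6 -260 110 0 0 -37 85' 
python3 - <<'E'
from h import *
s=robot.state(); im=robot.camera("wrist"); cv2.imwrite("pics/w1.png",im[:,:,::-1])
for q in ("hanger","hanger_flange","hanger_tab"):
    for d in robot.landmark_of("wrist",q):
        W=world("wrist",d["location"],s); print(q,round(d["confidence"],2),W.round(4),np.round(proj("wrist",W,s)))
E
```

```text
t: 2.2
position: [0.4994, -0.0628, 0.4696]
orientation: [0.0, 0.997, 0.071, 0.0]
wrist_force: [0.9, -0.9, 0.7]
finger_gap: 0.997
t: 2.82
position: [0.457, 0.1934, 0.3589]
orientation: [0.0, 0.923, 0.384, 0.0]
wrist_force: [1.3, -0.5, -0.2]
finger_gap: 0.997
hanger 0.98 [ 0.4661  0.1915 -0.0014] [282. 194.]
hanger 0.81 [ 0.5401  0.1657 -0.0014] [312. 256.]
hanger_flange 0.59 [0.4557 0.1989 0.0977] [281. 210.]
hanger_tab 0.93 [0.5472 0.1665 0.0555] [323. 285.]
hanger_tab 0.82 [0.4659 0.1881 0.0769] [280. 220.]
```

View pics/w1.png

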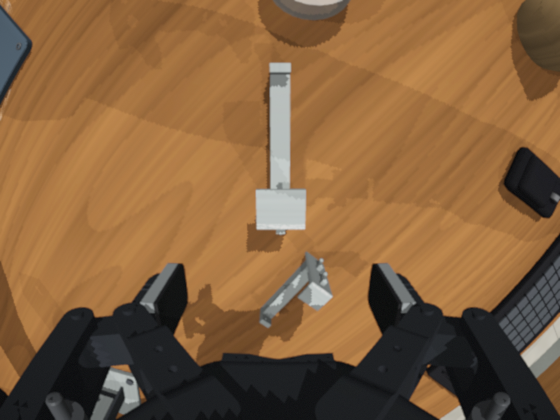

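```bash
python3 - <<'E'
import cv2
a=cv2.imread("pics/w1.png")[50:250,230:330]
cv2.imwrite("pics/w1c.png",cv2.resize(a,None,fx=3,fy=3,interpolation=cv2.INTER_CUBIC))
E
```

```text
(no output)
```

View pics/w1c.png

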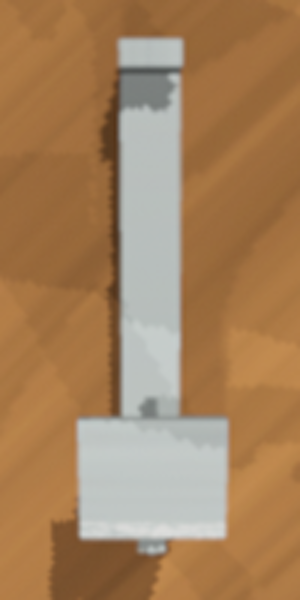

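```bash
python3 - <<'E'
from h import *
s=robot.state()
W=lambda x,y,z: atz("wrist",230+x/3,50+y/3,z,s)
fl=[W(78,420,.1),W(228,418,.1),W(80,538,.1),W(227,539,.1)]
for f in fl: print(f.round(4))
print("w",np.linalg.norm(fl[0]-fl[1]),np.linalg.norm(fl[2]-fl[3]),np.linalg.norm(fl[0]-fl[2]))
mf=(fl[0]+fl[1])/2; mr=(fl[2]+fl[3])/2
st=(W(118,39,.042)+W(183,38,.042))/2
print("front30",mf,"rear0",mr,"stop130",st,np.linalg.norm((st-mr)[:2]))
for a,b in((mr,st),(mr,mf),(mf,st)):
    d=b-a; print(np.degrees(np.arctan2(d[1],d[0])))
for r in (120,250,400):
    m=(W(119.5,r,.024)+W(180.5,r,.024))/2; print(m, np.linalg.norm(W(119.5,r,.024)-W(180.5,r,.024)))
a=W(150,120,.024);b=W(150.5,400,.024);d=a-b;print(np.degrees(np.arctan2(d[1],d[0])))
print(s["position"],toolR(315)[:,1], q2m(s["orientation"])[:,1])
E
```

```text
[0.4319 0.1962 0.1   ]
[0.4569 0.222  0.1   ]
[0.453  0.1749 0.1   ]
[0.4791 0.2005 0.1   ]
w 0.03597125909716911 0.036542441359992 0.030001854676513125
front30 [0.44440591 0.20907304 0.1       ] rear0 [0.46605197 0.1877316  0.1       ] stop130 [0.37364379 0.27956624 0.042     ] 0.1302799749114056
135.17835938168923
135.40599910348203
135.10908151923206
[0.38973885 0.26344933 0.024     ] 0.01863713648616679
[0.41843615 0.2347678  0.024     ] 0.018849821638696942
[0.45211999 0.20115355 0.024     ] 0.01938264386518873
135.14241525127107
[0.45710911 0.19263659 0.35900532] [ 0.70710678 -0.70710678  0.        ] [ 7.07730879e-01 -7.06481959e-01 -4.94299071e-04]
```

```bash
python3 - <<'E'
from h import *
p,R0=now()
wp=[([.40,-.087,.414],toolR(305,-20))]
for P,Q in wp: print(step(p,R0,P,Q)); p,R0=np.array(P),Q
E
```

```text
[-238.3  157.1  -54.9  -20.    -1.7   10. ]
```

```bash
python3 -m inch '-47 31 -11 -4 0 2 85; -95 63 -22 -8 0 4 85; -143 94 -33 -12 -1 6 85; -190 125 -44 -16 -1.4 8 85; -238 157 -55 -20 -1.7 10 85' 
python3 - <<'E'
from h import *
robot.camera("top")
s=robot.state(); im=robot.camera("wrist"); cv2.imwrite("pics/w2.png",im[:,:,::-1]); print(s["position"],s["qpos"].round(2),step(*now(),[.40,-.087,.414],toolR(305,-20)))
for q in ("upright","upright_slot","upright_home"):
    for d in robot.landmark_of("wrist",q):
        W=world("wrist",d["location"],s); print(q,round(d["confidence"],2),W.round(4),np.round(proj("wrist",W,s)))
E
```

```text
t: 3.65
position: [0.3988, -0.0905, 0.4155]
orientation: [0.168, 0.94, 0.292, 0.053]
wrist_force: [2.0, -0.6, -0.9]
finger_gap: 0.995
[ 0.39644867 -0.09651749  0.41622604] [ 0.35  0.12 -0.41  2.17  0.54  0.74  0.16] [ 5.8 -4.2  0.2  0.3  0.3 -0.8]
upright 0.93 [ 0.4809 -0.2025  0.0026] [286. 160.]
upright_slot 0.61 [ 0.4856 -0.1987  0.2037] [300. 287.]
upright_home 0.68 [ 0.4827 -0.2008  0.1267] [292. 223.]
```

View pics/w2.png

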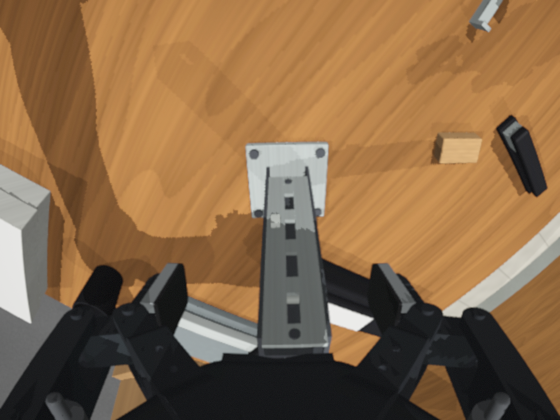

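```bash
python3 - <<'E'
from h import *
import pickle
s=robot.state(); im=robot.camera("wrist"); cv2.imwrite("pics/w3.png",im[:,:,::-1]); print(s["position"],s["qvel"].round(3))
pickle.dump(s,open("s3.pkl","wb")); s2=robot.state(); print(s2["position"])
a=im[135:355,235:345,::-1]
cv2.imwrite("pics/w3c.png",cv2.resize(a[100:220],None,fx=5,fy=5,interpolation=cv2.INTER_CUBIC))
cv2.imwrite("pics/w3d.png",cv2.resize(a[0:110],None,fx=5,fy=5,interpolation=cv2.INTER_CUBIC))
E
```

```text
[ 0.39963415 -0.08795914  0.41485285] [-0.024  0.015 -0.02  -0.004 -0.002 -0.     0.001]
[ 0.39996704 -0.08728867  0.41464039]
```

View pics/w3c.png

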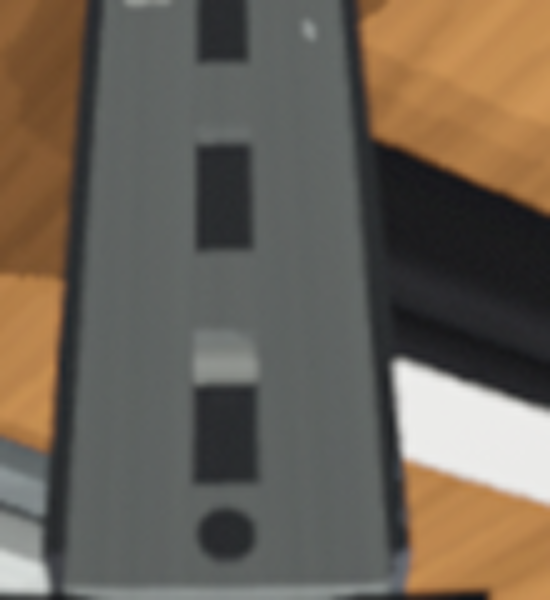

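View pics/w3d.png

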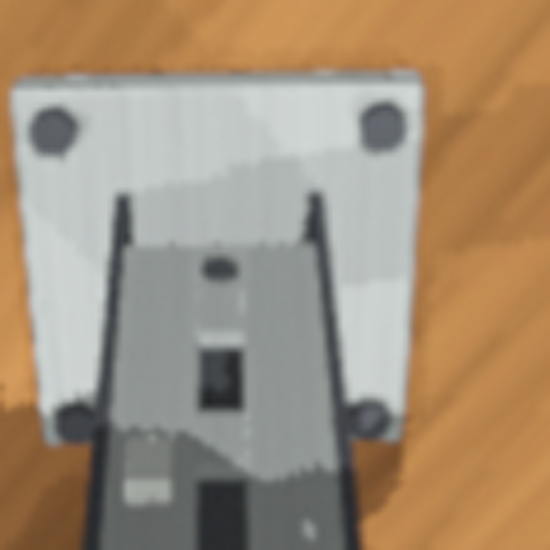

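```bash
cat > fit.py <<'E'
from h import *
import pickle
from scipy.optimize import least_squares
s=pickle.load(open("s3.pkl","rb"))
C=lambda x,y:(235+x/5,235+y/5)
D=lambda x,y:(235+x/5,135+y/5)
# (pixel, X,Y,Z(mm), strip?)  viewed: image left is which y? decided by projection
h=4.75
def build(sg):
    o=[]
    for (f,xl,xr,row,X,w,Z,st) in [(D,12,420,85,25,50,10,0),(C,193,258,330,0,h,205,1),(C,194,259,483,0,h,233,1),(C,196,252,126,0,h,161,1),(C,197,252,250,0,h,189,1),(C,198,247,62,0,h,145,1),(D,198,245,330,0,h,73,1),(D,198,244,410,0,h,101,1)]:
        o.append((f(xl,row),X,sg*w,Z,st)); o.append((f(xr,row),X,-sg*w,Z,st))
    return o
def res(q,o,rot):
    x,y,a,d=q[:4]; n=np.array([np.cos(a),np.sin(a),0]); l=np.array([-n[1],n[0],0])
    s2=dict(s)
    if rot: 
        m=R.from_rotvec(q[4:7]).as_matrix()@q2m(s["orientation"]); k=R.from_matrix(m).as_quat(); s2["orientation"]=[k[3],*k[:3]]
    r=[]
    for uv,X,Y,Z,st in o:
        P=np.array([x,y,0])+n*X/1e3+l*Y/1e3; P[2]=Z/1e3+st*d
        r+=list(np.array(proj("wrist",P,s2))-uv)
    if rot: r+=list(np.array(q[4:7])*200)
    return np.array(r)
for sg in (1,-1):
  for rot in (0,1):
    o=build(sg); q0=[.482,-.203,np.radians(125),0]+[0]*3*rot
    f=least_squares(res,q0,args=(o,rot),loss="soft_l1"); print(sg,rot,f.cost,f.x[:2].round(4),np.degrees(f.x[2]).round(2),f.x[3].round(4),np.degrees(f.x[4:]).round(2)); 
    if f.cost<200: print(res(f.x,o,rot)[:32].reshape(-1,4).round(1))
E
python3 fit.py
```

```text
1 0 1.5952219233411098 [ 0.4817 -0.202 ] 124.74 0.0038 []
[[-0.4  0.3  1.2  0.1]
 [ 0.2 -0.1 -0.2 -0.1]
 [-0.1  0.3  0.4  0.3]
 [-0.1 -0.1 -0.2 -0.2]
 [-0.5  0.   0.5 -0. ]
 [-0.4 -0.1  0.5 -0.1]
 [-0.1 -0.  -0.5 -0.1]
 [-0.2  0.1  0.2  0. ]]
1 1 1.569698462902264 [ 0.482  -0.2024] 124.75 0.0038 [-0.06 -0.03 -0.  ]
[[-0.3  0.3  1.2  0.1]
 [ 0.2 -0.1 -0.2 -0.1]
 [-0.2  0.3  0.4  0.2]
 [-0.1 -0.1 -0.2 -0.2]
 [-0.5  0.   0.5 -0. ]
 [-0.4 -0.1  0.5 -0.1]
 [-0.  -0.1 -0.5 -0.1]
 [-0.2  0.1  0.2  0. ]]
-1 0 304.59686526840403 [ 0.4824 -0.2018] 124.56 0.0036 []Traceback (most recent call last):
  File "fit.py", line 28, in <module>
    f=least_squares(res,q0,args=(o,rot),loss="soft_l1"); print(sg,rot,f.cost,f.x[:2].round(4),np.degrees(f.x[2]).round(2),f.x[3].round(4),np.degrees(f.x[4:]).round(2));
    return func(*args, **kwargs)
    result = trf(vector_fun.fun, vector_fun.jac, x0, f0, J0, lb, ub, ftol, xtol,
                 gtol, max_nfev, x_scale, loss_function, tr_solver,
                 tr_options.copy(), verbose, callback=callback_wrapped)
    return trf_no_bounds(
        fun, jac, x0, f0, J0, ftol, xtol, gtol, max_nfev, x_scale,
        loss_function, tr_solver, tr_options, verbose, callback=callback)
    f_new = fun(x_new)
    self._update_fun()
    ~~~~~~~~~~~~~~~~^^
    self.f = self.fun_wrapped(xp_copy(self.x))
             ~~~~~~~~~~~~~~~~^^^^^^^^^^^^^^^^^
    return np.atleast_1d(self.fun(x))
                         ~~~~~~~~^^^
    return self.f(x, *self.args, **self.kwargs)
           ~~~~~~^^^^^^^^^^^^^^^^^^^^^^^^^^^^^^
  File "fit.py", line 22, in res
    r+=list(np.array(proj("wrist",P,s2))-uv)
                     ~~~~^^^^^^^^^^^^^^
  File "h.py", line 22, in proj
    c,Rm,e=campose(n,s); p=Rm.T@(np.array(P)-e); x,y,z=p[0],-p[1],-p[2]
           ~~~~~~~^^^^^
  File "h.py", line 6, in campose
    c=robot.get_calibration(n)
ValueError: time passes only in moves, steps and waits
```

```bash
python3 - <<'E'
from h import *
robot.state
p,R0=np.array([.40,-.087,.414]),toolR(305,-20)
print(step(*now(),p,R0)); p,R0=now()
for P,Q in [([.405,.19,.36],toolR(315.15)),([.4108,.2427,.28],toolR(315.15))]: print(step(p,R0,P,Q)); p,R0=np.array(P),Q
E
```

```text
[ 0.2 -0.4  0.5  0.1 -0.  -0.2]
[ 162.3 -230.   -25.4   20.     1.7  -10.2]
[ 41.5 -33.1  80.    0.    0.    0. ]
```

```bash
python3 -m inch '32 -46 -5 4 0 -2 85; 65 -92 -10 8 0 -4 85; 97 -138 -15 12 1 -6 85; 130 -184 -20 16 1.3 -8 85; 162 -230 -25 20 1.7 -10.2 85' 
python3 -m inch '14 -11 25 0 0 0 85; 28 -22 50 0 0 0 85; 41.5 -33 80 0 0 0 85; 41.5 -33 80 0 0 0 85; 41.5 -33 80 0 0 0 85' 
python3 - <<'E'
from h import *
s=robot.state(); im=robot.camera("wrist"); cv2.imwrite("pics/w4.png",im[:,:,::-1])
p,R0=now(); print(p,s["qvel"].round(3)); print(step(p,R0,[.4108,.2427,.178],toolR(315.15)))
E
```

```text
t: 4.58
position: [0.4041, 0.1925, 0.3588]
orientation: [-0.001, 0.923, 0.385, -0.001]
wrist_force: [0.7, -0.6, 0.5]
finger_gap: 0.994
t: 5.2
position: [0.4101, 0.2426, 0.2795]
orientation: [0.0, 0.923, 0.384, -0.001]
wrist_force: [0.5, -0.3, 0.6]
finger_gap: 0.995
[0.41027368 0.24227954 0.27979929] [ 0.017 -0.018  0.001 -0.001  0.004 -0.004 -0.003]
[7.000e-01 1.000e-01 1.018e+02 0.000e+00 0.000e+00 0.000e+00]
```

View pics/w4.png

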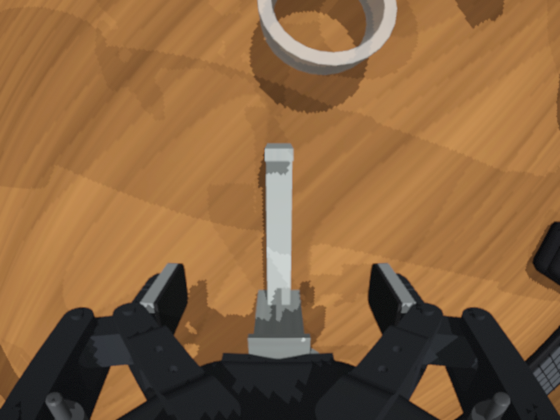

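The middle hanger's arm runs from (279,150) to (279,300), centred between the pads (185 and 372). I'll lower onto it and grip.

```bash
python3 -m inch '0.7 0 25 0 0 0 85; 0.7 0 50 0 0 0 85; 0.7 0 75 0 0 0 85; 0.7 0 92 0 0 0 85; 0.7 0 102 0 0 0 85' 
python3 -m inch '0 0 0 0 0 0 10; 0 0 0 0 0 0 10; 0 0 0 0 0 0 10; 0 0 0 0 0 0 10; 0 0 0 0 0 0 10' 90
python3 - <<'E'
from h import *
s=robot.state(); im=robot.camera("wrist"); cv2.imwrite("pics/w5.png",im[:,:,::-1])
print(s["position"],s["finger_gap"],s["wrist_force"])
E
```

```text
t: 5.88
position: [0.4111, 0.2424, 0.1773]
orientation: [0.0, 0.924, 0.384, 0.0]
wrist_force: [0.6, 0.1, -0.4]
finger_gap: 0.997
t: 6.5
position: [0.4108, 0.2429, 0.1778]
orientation: [0.0, 0.923, 0.384, 0.0]
wrist_force: [-0.9, -1.2, 9.6]
finger_gap: 0.188
[0.41079422 0.24285005 0.17784452] 0.1876425088286188 [-0.90626908 -1.15422751  9.63885147]
```

View pics/w5.png

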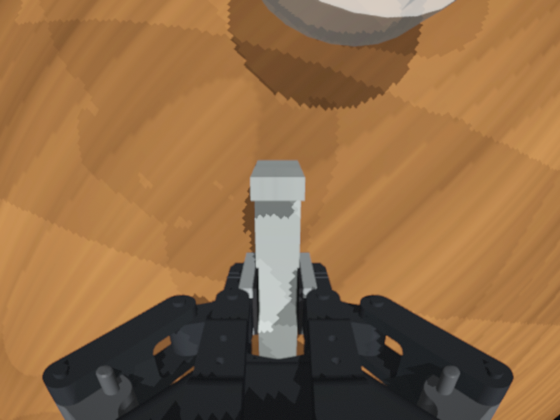

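```bash
python3 -m inch '0 0 -20 0 0 0 10; 0 0 -60 0 0 0 10; 0 0 -100 0 0 0 10; 0 0 -140 0 0 0 10; 0 0 -170 0 0 0 10' 
python3 - <<'E'
from h import *
s=robot.state(); print(s["wrist_force"],s["finger_gap"])
p,R0=now()
n=np.array([np.cos(np.radians(124.74)),np.sin(np.radians(124.74)),0]);U=np.array([.4817,-.202,0])
for P,Q in [([.44,.08,.345],toolR(310)),(U+n*.1181+[0,0,.3226],toolR(304.74))]: print(P,step(p,R0,P,Q)); p,R0=np.array(P),Q
E
```

```text
t: 7.18
position: [0.4106, 0.2427, 0.3488]
orientation: [0.0, 0.923, 0.384, 0.0]
wrist_force: [1.1, -0.2, -2.5]
finger_gap: 0.188
[ 1.0562138  -0.16094601 -2.47426405] 0.18806031256590985
[0.44, 0.08, 0.345] [-94.6 135.6   3.8   0.   -0.    5.2]
[ 0.41440032 -0.10495175  0.3226    ] [-138.5  125.2   22.4    0.     0.     5.3]
```

```bash
python3 -m inch '-15 21 1 0 0 1 10; -35 50 2 0 0 2 10; -56 80 3 0 0 3 10; -76 110 4 0 0 4 10; -95 136 4 0 0 5.2 10' 
python3 -m inch '-28 25 4 0 0 1 10; -58 53 9 0 0 2 10; -90 82 14 0 0 3.3 10; -118 107 19 0 0 4.3 10; -138 125 22 0 0 5.3 10' 
python3 -m inch '0 0 0 0 0 0 10; 0 0 0 0 0 0 10; 0 0 0 0 0 0 10; 0 0 0 0 0 0 10; 0 0 0 0 0 0 10'
python3 - <<'E'
from h import *
import pickle
p,R0=now()
n=np.array([np.cos(np.radians(124.74)),np.sin(np.radians(124.74)),0]);U=np.array([.4817,-.202,0])
print(p,step(p,R0,U+n*.1181+[0,0,.3226],toolR(304.74)))
s=robot.state();pickle.dump(s,open("s6.pkl","wb"))
print(s["finger_gap"])
for n in("wrist","side","top"):
    im=robot.camera(n)[:,:,::-1]; cv2.imwrite(f"pics/{n}6.png",im)
    if n=="side": cv2.imwrite("pics/side6c.png",cv2.resize(im[100:250,290:440],None,fx=4,fy=4,interpolation=cv2.INTER_CUBIC))
E
```

```text
t: 7.8
position: [0.4401, 0.0781, 0.3431]
orientation: [0.0, 0.94, 0.341, -0.001]
wrist_force: [-0.0, 0.4, -1.7]
finger_gap: 0.19
t: 8.43
position: [0.4138, -0.1066, 0.321]
orientation: [0.0, 0.955, 0.297, -0.001]
wrist_force: [0.0, 0.6, -2.8]
finger_gap: 0.182
t: 9.05
position: [0.4148, -0.1045, 0.3213]
orientation: [0.0, 0.954, 0.298, -0.0]
wrist_force: [-0.0, -0.1, -2.5]
finger_gap: 0.187
[ 0.41478207 -0.10446194  0.32126397] [-0.6  0.2 -1.3  0.   0.  -0. ]
0.1866200891247051
```

View pics/wrist6.png

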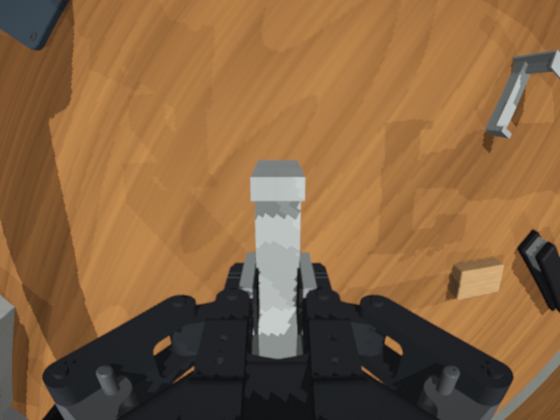

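View pics/side6c.png

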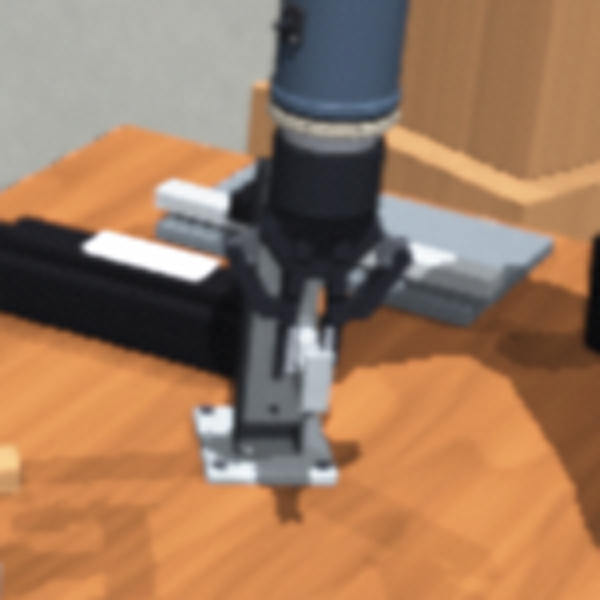

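View pics/top6.png

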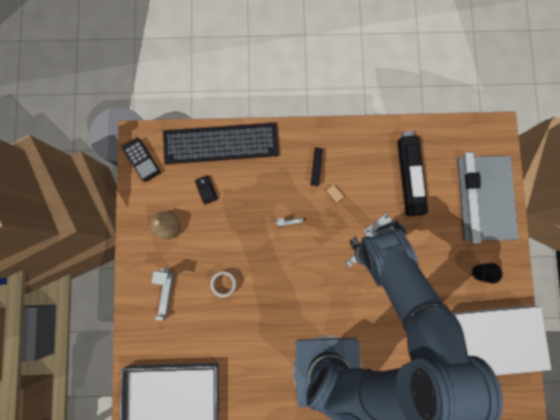

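```bash
python3 -m inch '-0.6 6 -1.3 0 0 0 10; -0.6 12 -1.3 0 0 0 10; -0.6 18 -1.3 0 0 0 10; -0.6 24 -1.3 0 0 0 10; -0.6 24 -1.3 0 0 0 10' 
cat > chk.py <<'E'
from h import *
p,R0=now(); s=robot.state()
n=np.array([np.cos(np.radians(124.74)),np.sin(np.radians(124.74)),0]);U=np.array([.4817,-.202,0])
print("to s=0:",step(p,R0,U+n*.0781+[0,0,.3226],toolR(304.74)),"Ftool",(R0.T@s["wrist_force"]).round(1),"T",(R0.T@s["wrist_torque"]).round(2),s["qvel"].round(3).tolist())
E
python3 chk.py
```

```text
t: 9.82
position: [0.4281, -0.1254, 0.3224]
orientation: [0.0, 0.955, 0.297, -0.0]
wrist_force: [-0.2, -0.4, -1.4]
finger_gap: 0.186
to s=0: [ 0.4 15.4 -0.2 -0.   0.  -0.1] Ftool [-0.4  0.2  1.4] T [ 0.08 -0.03 -0.03] [-0.005, -0.008, -0.008, 0.013, -0.003, -0.002, -0.007]
```

```bash
python3 -m inch '0.3 2 0 0 0 0 10; 0.3 4 0 0 0 0 10; 0.3 6 0 0 0 0 10; 0.3 7 0 0 0 0 10; 0.3 7 0 0 0 0 10'; python3 chk.py
```

```text
t: 10.45
position: [0.4321, -0.1306, 0.3225]
orientation: [0.0, 0.955, 0.298, -0.0]
wrist_force: [0.2, -0.0, -2.7]
finger_gap: 0.187
to s=0: [ 0.   8.9 -0.1 -0.   0.  -0.1] Ftool [0.2 0.1 2.7] T [0.11 0.04 0.05] [-0.002, -0.001, 0.001, 0.005, 0.0, -0.001, -0.0]
```

```bash
python3 -m inch '0 2 0 0 0 0 10; 0 4 0 0 0 0 10; 0 6 0 0 0 0 10; 0 7 0 0 0 0 10; 0 7 0 0 0 0 10'; python3 chk.py
```

```text
t: 11.08
position: [0.4361, -0.1364, 0.3225]
orientation: [0.0, 0.955, 0.298, -0.0]
wrist_force: [-0.8, -0.9, -2.7]
finger_gap: 0.186
to s=0: [ 0.1  1.8 -0.1 -0.   0.  -0.1] Ftool [-1.2  0.2  2.7] T [ 0.09 -0.04 -0.  ] [-0.002, -0.001, -0.003, 0.0, -0.0, -0.001, -0.001]
```

```bash
python3 -m inch '0 0.6 0 0 0 0 10; 0 1.2 0 0 0 0 10; 0 1.8 0 0 0 0 10; 0 2.3 0 0 0 0 10; 0 2.3 0 0 0 0 10'; python3 chk.py; python3 - <<'E'
from h import *
im=robot.camera("side")[:,:,::-1]; cv2.imwrite("pics/side7c.png",cv2.resize(im[110:240,300:430],None,fx=4.5,fy=4.5,interpolation=cv2.INTER_CUBIC))
E
```

```text
t: 11.7
position: [0.4374, -0.1382, 0.3225]
orientation: [0.0, 0.955, 0.298, -0.0]
wrist_force: [0.3, -0.9, -1.9]
finger_gap: 0.187
to s=0: [ 0.  -0.4 -0.1 -0.   0.  -0.1] Ftool [-0.3  0.9  1.9] T [ 0.06  0.   -0.03] [0.0, -0.002, -0.001, 0.001, 0.0, -0.001, 0.001]
```

View pics/side7c.png

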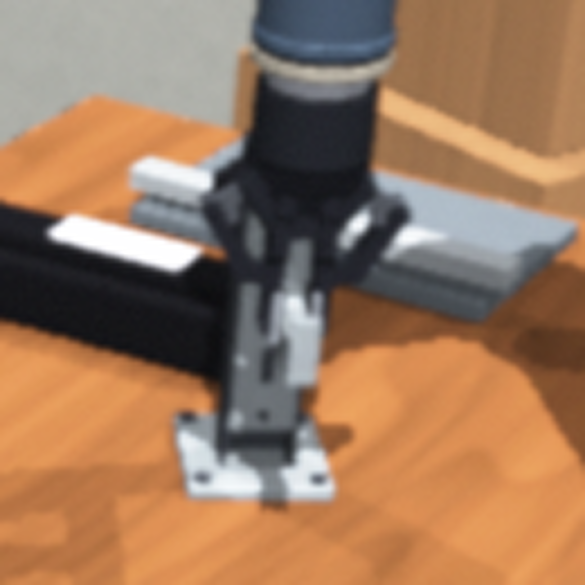

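The side view shows the hanger up against the upright with its arm at crop (300,340). There's no contact force yet, so I'll keep pushing gently.

```bash
python3 -m inch '0 0.4 0 0 0 0 10; 0 0.8 0 0 0 0 10; 0 1.2 0 0 0 0 10; 0 1.5 0 0 0 0 10; 0 1.5 0 0 0 0 10'; python3 chk.py
```

```text
t: 12.38
position: [0.4379, -0.1391, 0.3224]
orientation: [-0.0, 0.955, 0.298, -0.001]
wrist_force: [-1.9, 4.4, -1.9]
finger_gap: 0.19
to s=0: [ 0.1 -1.4 -0.2 -0.1  0.1 -0.1] Ftool [ 0.9 -4.7  1.9] T [ 1.04  0.05 -0.04] [0.001, 0.0, 0.002, 0.002, 0.001, 0.0, -0.001]
```

```bash
python3 -m inch '0 0 1.5 0 0 0 10; 0 0 3 0 0 0 10; 0 0 4.5 0 0 0 10; 0 0 6 0 0 0 10; 0 0 6 0 0 0 10'; python3 chk.py
```

```text
t: 13.0
position: [0.438, -0.1389, 0.3166]
orientation: [-0.0, 0.955, 0.298, -0.001]
wrist_force: [-4.6, 4.6, 2.7]
finger_gap: 0.184
to s=0: [-0.1 -1.3 -6.  -0.   0.1 -0. ] Ftool [-1.1 -6.4 -2.7] T [ 1.07 -0.1  -0.  ] [0.001, -0.003, 0.001, -0.001, 0.0, 0.003, -0.0]
```

```bash
python3 -m inch '0 0 0.4 0 0 0 10; 0 0 0.8 0 0 0 10; 0 0 1 0 0 0 10; 0 0 1 0 0 0 10; 0 0 1 0 0 0 10'; python3 chk.py
```

```text
t: 13.62
position: [0.438, -0.1388, 0.3159]
orientation: [-0.0, 0.954, 0.298, -0.0]
wrist_force: [-6.1, 6.3, 6.5]
finger_gap: 0.19
to s=0: [-0.1 -1.2 -6.7 -0.   0.  -0. ] Ftool [-1.4 -8.6 -6.5] T [ 1.06 -0.14 -0.03] [-0.001, -0.0, -0.001, 0.0, -0.0, 0.0, 0.001]
```

```bash
python3 -m inch '0 0 0 0 0 0 30; 0 0 0 0 0 0 40; 0 0 0 0 0 0 60; 0 0 0 0 0 0 60; 0 0 0 0 0 0 60'; python3 chk.py; python3 - <<'E'
from h import *
s=robot.state()
im=robot.camera("wrist")[:,:,::-1]; cv2.imwrite("pics/wrist8.png",im)
im=robot.camera("side")[:,:,::-1]; cv2.imwrite("pics/side8c.png",cv2.resize(im[110:240,300:430],None,fx=4.5,fy=4.5,interpolation=cv2.INTER_CUBIC))
E
```

```text
t: 14.25
position: [0.4383, -0.1395, 0.3155]
orientation: [0.0, 0.955, 0.298, -0.0]
wrist_force: [-0.3, 0.5, -0.0]
finger_gap: 0.702
to s=0: [ 0.  -2.  -7.1  0.   0.  -0.1] Ftool [ 0.1 -0.6  0. ] T [-0.01  0.01 -0.  ] [-0.0, 0.0, -0.001, 0.002, 0.001, -0.001, -0.001]
```

View pics/wrist8.png

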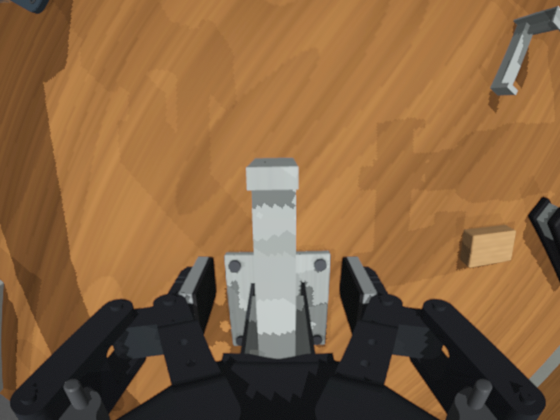

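View pics/side8c.png

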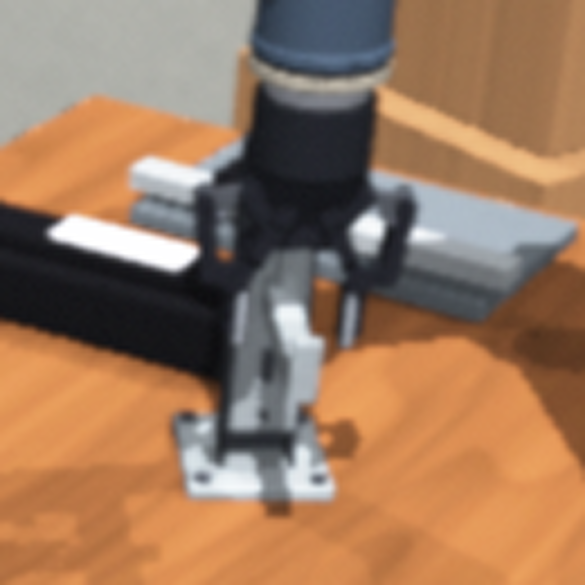

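```bash
python3 -m inch '0 -3 -20 0 0 0 60; 0 -4 -55 0 0 0 60; 0 -4 -90 0 0 0 30; 0 -4 -125 0 0 0 0; 0 -4 -145 0 0 0 0'; python3 - <<'E'
from h import *
n=np.array([np.cos(np.radians(124.74)),np.sin(np.radians(124.74)),0]);U=np.array([.4817,-.202,0])
print(step(*now(),U+n*.018+[0,0,.445],toolR(304.74)))
im=robot.camera("side")[:,:,::-1]; cv2.imwrite("pics/side9c.png",cv2.resize(im[110:240,300:430],None,fx=4.5,fy=4.5,interpolation=cv2.INTER_CUBIC))
for q in("hanger","hanger_flange"):
    for d in robot.landmark_of("side",q): print(q,round(d["confidence"],2),world("side",d["location"]).round(4))
E
```

```text
t: 14.98
position: [0.4361, -0.1359, 0.4622]
orientation: [0.001, 0.955, 0.298, 0.0]
wrist_force: [0.2, -0.5, -0.0]
finger_gap: 0.063
[-0.1 62.2 17.4  0.1 -0.  -0.1]
hanger 0.8 [ 0.376   0.5742 -0.0016]
hanger 0.67 [ 0.5455  0.1636 -0.0007]
hanger_flange 0.96 [ 0.4686 -0.186   0.2325]
hanger_flange 0.95 [0.351  0.5772 0.1292]
hanger_flange 0.89 [0.5416 0.1571 0.0652]
```

View pics/side9c.png

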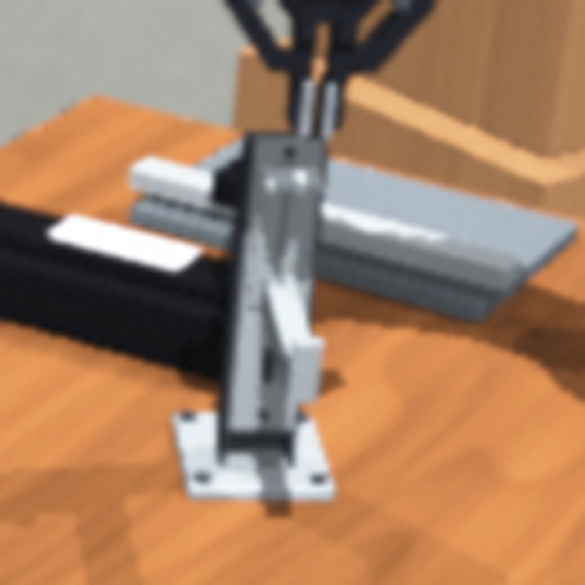

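The hanger hangs in the top two slots, with its flange at about (285,180) in the crop. I'm moving the closed fingers over the flange.

```bash
python3 -m inch '0 15 0 0 0 0 0; 0 35 5 0 0 0 0; 0 50 10 0 0 0 0; 0 62 17 0 0 0 0; 0 62 25 0 0 0 0'; python3 -m inch '0 0 4 0 0 0 0; 0 0 8 0 0 0 0; 0 0 12 0 0 0 0; 0 0 16 0 0 0 0; 0 0 16 0 0 0 0';  python3 - <<'E'
from h import *
n=np.array([np.cos(np.radians(124.74)),np.sin(np.radians(124.74)),0]);U=np.array([.4817,-.202,0])
print(step(*now(),U+n*.018+[0,0,.411],toolR(304.74)),robot.state()["finger_gap"])
im=robot.camera("side")[:,:,::-1]; cv2.imwrite("pics/side10c.png",cv2.resize(im[110:240,300:430],None,fx=4.5,fy=4.5,interpolation=cv2.INTER_CUBIC))
E
```

```text
t: 15.75
position: [0.4717, -0.1879, 0.4344]
orientation: [-0.0, 0.955, 0.297, -0.0]
wrist_force: [-1.1, -0.5, 0.4]
finger_gap: 0.003
t: 16.38
position: [0.4712, -0.187, 0.4193]
orientation: [0.0, 0.955, 0.298, -0.0]
wrist_force: [0.3, 0.2, 0.4]
finger_gap: -0.001
[ 0.1  0.3  8.3 -0.   0.  -0.1] -0.0012641718230735311
```

View pics/side10c.png

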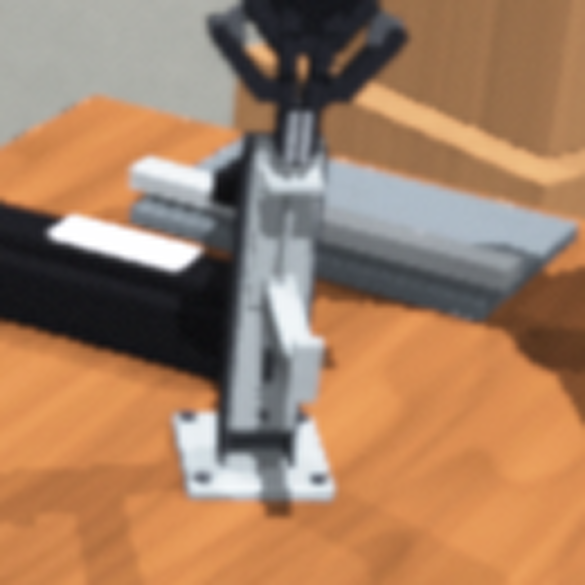

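The closed fingers are right above the flange (290,180). I'll press down in small steps.

```bash
python3 -m inch '0 0 2 0 0 0 0; 0 0 4 0 0 0 0; 0 0 6 0 0 0 0; 0 0 8 0 0 0 0; 0 0 8.5 0 0 0 0'
```

```text
t: 17.05
position: [0.4712, -0.1871, 0.4108]
orientation: [0.0, 0.955, 0.298, -0.0]
wrist_force: [0.4, -0.4, -0.9]
finger_gap: 0.001
```

```bash
python3 -m inch '0 0 0.4 0 0 0 0; 0 0 0.8 0 0 0 0; 0 0 1.2 0 0 0 0; 0 0 1.5 0 0 0 0; 0 0 1.5 0 0 0 0'
```

```text
t: 17.68
position: [0.4714, -0.1869, 0.4101]
orientation: [0.0, 0.955, 0.298, 0.0]
wrist_force: [-1.3, 0.8, 7.5]
finger_gap: 0.002
```

```bash
python3 -m inch '0 0 0.2 0 0 0 0; 0 0 0.4 0 0 0 0; 0 0 0.6 0 0 0 0; 0 0 0.8 0 0 0 0; 0 0 1 0 0 0 0'
```

```text
t: 18.3
position: [0.4715, -0.1869, 0.4096]
orientation: [0.001, 0.955, 0.298, 0.0]
wrist_force: [-3.0, 1.5, 12.0]
finger_gap: 0.0
```

```bash
python3 -m inch '0 0 0.2 0 0 0 0; 0 0 0.4 0 0 0 0; 0 0 0.6 0 0 0 0; 0 0 0.8 0 0 0 0; 0 0 0.8 0 0 0 0'
```

```text
t: 18.92
position: [0.4717, -0.1871, 0.4089]
orientation: [0.001, 0.955, 0.298, 0.001]
wrist_force: [-1.1, -0.3, 9.1]
finger_gap: -0.001
```

```bash
python3 -m inch '0 0 0.3 0 0 0 0; 0 0 0.6 0 0 0 0; 0 0 0.9 0 0 0 0; 0 0 1.2 0 0 0 0; 0 0 1.2 0 0 0 0'
```

```text
t: 19.55
position: [0.4718, -0.1874, 0.4075]
orientation: [0.001, 0.955, 0.298, 0.001]
wrist_force: [-0.2, -1.8, 7.3]
finger_gap: -0.002
```

```bash
python3 -m inch '0 0 0.3 0 0 0 0; 0 0 0.6 0 0 0 0; 0 0 0.9 0 0 0 0; 0 0 1.2 0 0 0 0; 0 0 1.2 0 0 0 0'
```

```text
t: 20.18
position: [0.4719, -0.1875, 0.4063]
orientation: [0.001, 0.955, 0.298, 0.001]
wrist_force: [0.7, -1.7, 7.7]
finger_gap: 0.0
```

```bash
python3 - <<'E'
from h import *
n=np.array([np.cos(np.radians(124.74)),np.sin(np.radians(124.74)),0]);U=np.array([.4817,-.202,0])
print(step(*now(),U+n*.018+[0,0,.411],toolR(304.74)))
im=robot.camera("side")[:,:,::-1]; cv2.imwrite("pics/side11.png",im); cv2.imwrite("pics/side11c.png",cv2.resize(im[120:220,310:410],None,fx=6,fy=6,interpolation=cv2.INTER_CUBIC))
for q in("hanger","hanger_flange"):
    for d in robot.landmark_of("side",q): print(q,round(d["confidence"],2),world("side",d["location"]).round(4))
im=robot.camera("wrist")[:,:,::-1]; cv2.imwrite("pics/wrist11.png",im)
E
```

```text
[-0.2 -0.5 -4.7  0.2 -0.1 -0.1]
hanger 0.89 [ 0.4798 -0.2048  0.1311]
hanger 0.84 [0.3754 0.5738 0.0007]
hanger 0.81 [ 5.422e-01  1.634e-01 -1.000e-04]
hanger_flange 0.76 [0.3523 0.5758 0.1286]
hanger_flange 0.7 [ 0.4695 -0.1869  0.2282]
hanger_flange 0.57 [0.5429 0.1565 0.071 ]
```

View pics/side11c.png

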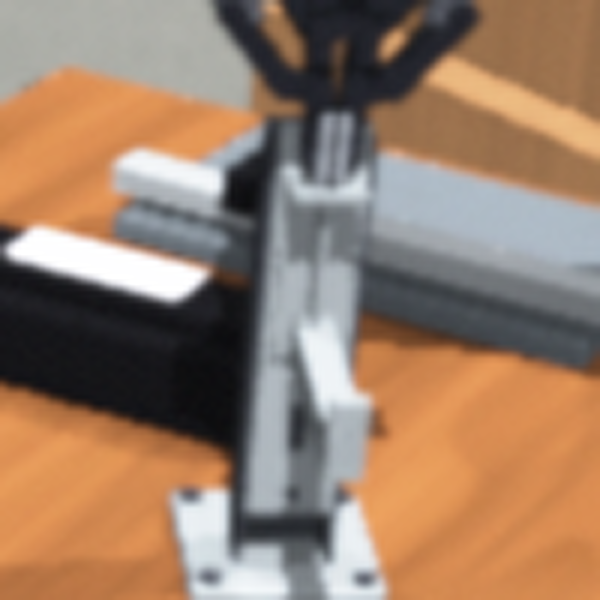

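View pics/wrist11.png

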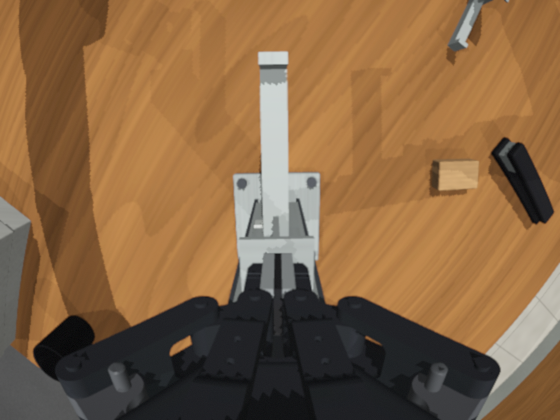

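The hanger is going down flat; the wrist view shows the arm straight, columns 273–276, with the tell-tale near (257,227). I'll keep pressing.

```bash
python3 -m inch '0 0 0.4 0 0 0 0; 0 0 0.8 0 0 0 0; 0 0 1.2 0 0 0 0; 0 0 1.6 0 0 0 0; 0 0 2 0 0 0 0'
```

```text
t: 21.0
position: [0.472, -0.1877, 0.4043]
orientation: [0.001, 0.955, 0.298, 0.001]
wrist_force: [1.2, -2.9, 6.4]
finger_gap: -0.001
```

```bash
python3 -m inch '0 0 0.4 0 0 0 0; 0 0 0.8 0 0 0 0; 0 0 1.2 0 0 0 0; 0 0 1.6 0 0 0 0; 0 0 1.6 0 0 0 0'
```

```text
t: 21.62
position: [0.4711, -0.1869, 0.4017]
orientation: [-0.0, 0.955, 0.298, -0.0]
wrist_force: [-2.3, -0.0, 3.6]
finger_gap: 0.002
```

```bash
python3 -m inch '0 0 0.3 0 0 0 0; 0 0 0.6 0 0 0 0; 0 0 0.9 0 0 0 0; 0 0 1.2 0 0 0 0; 0 0 1.2 0 0 0 0'
```

```text
t: 22.25
position: [0.4712, -0.1868, 0.4015]
orientation: [0.0, 0.955, 0.298, -0.0]
wrist_force: [-5.1, 1.2, 14.8]
finger_gap: 0.001
```

```bash
python3 -m inch '0 0 0.3 0 0 0 0; 0 0 0.6 0 0 0 0; 0 0 0.6 0 0 0 0; 0 0 0.6 0 0 0 0; 0 0 0.6 0 0 0 0'
```

```text
t: 22.88
position: [0.4712, -0.1867, 0.4014]
orientation: [0.001, 0.955, 0.298, -0.0]
wrist_force: [-6.2, 2.4, 21.6]
finger_gap: 0.0
```

```bash
python3 -m inch '0 0 -10 0 0 0 0; 0 0 -40 0 0 0 0; 0 0 -70 0 0 0 0; 0 -40 -90 0 0 0 0; 0 -80 -100 0 0 0 0'; python3 -m inch '0 -30 0 5 0 0 0; 0 -60 0 0 0 0 0; 0 -60 0 0 0 0 0; 0 -60 0 0 0 0 0; 0 -60 0 0 0 0 0'; python3 - <<'E'
from h import *
import pickle
s=robot.state(); pickle.dump(s,open("s12.pkl","wb")); print(s["position"],step(*now(),[.40,-.087,.414],toolR(304.74,-20)))
im=robot.camera("side")[:,:,::-1]; cv2.imwrite("pics/side12c.png",cv2.resize(im[120:220,310:410],None,fx=6,fy=6,interpolation=cv2.INTER_CUBIC))
for q in("hanger","hanger_flange"):
    for d in robot.landmark_of("side",q): print(q,round(d["confidence"],2),world("side",d["location"]).round(4))
im=robot.camera("wrist")[:,:,::-1]; cv2.imwrite("pics/wrist12.png",im)
E
```

```text
t: 23.5
position: [0.4255, -0.1204, 0.5007]
orientation: [0.0, 0.955, 0.298, 0.0]
wrist_force: [-0.3, 0.6, -0.4]
finger_gap: 0.003
t: 24.12
position: [0.3922, -0.0727, 0.4997]
orientation: [-0.0, 0.955, 0.297, -0.0]
wrist_force: [-0.7, 0.3, -0.3]
finger_gap: 0.0
[ 0.39217566 -0.07274492  0.49974759] [ -1.6  16.3  85.7 -20.1   0.1  -0.1]
hanger 0.95 [ 0.3765  0.5701 -0.0025]
hanger 0.69 [ 0.4805 -0.204   0.1256]
hanger 0.62 [ 0.5443  0.1686 -0.0051]
hanger_flange 0.87 [ 0.4699 -0.1902  0.2255]
hanger_flange 0.76 [0.3503 0.574  0.129 ]
hanger_flange 0.64 [0.5425 0.158  0.0655]
```

View pics/side12c.png

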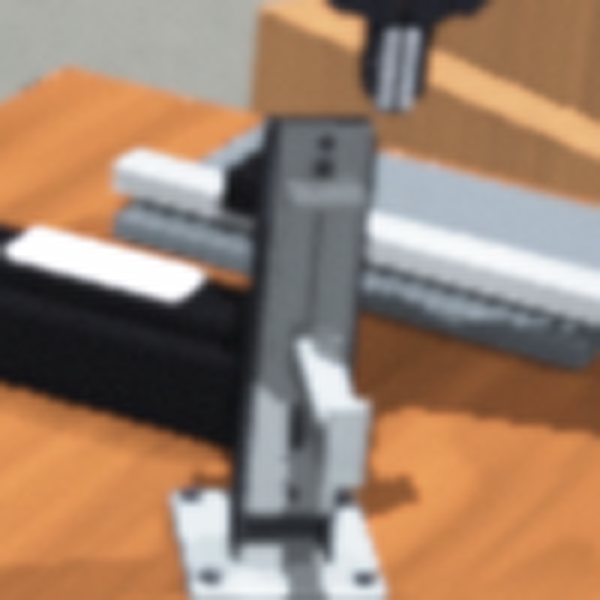

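View pics/wrist12.png

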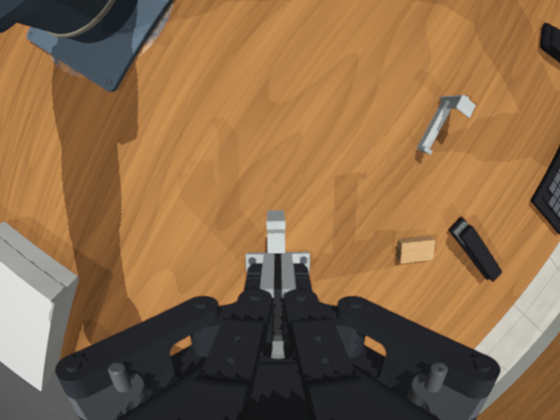

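```bash
python3 -m inch '0 3 8 -4 0 0 85; 0 6 16 -8 0 0 85; 0 9 24 -12 0 0 85; 0 12 32 -16 0 0 85; 0 16 40 -20 0 0 85'; python3 -m inch '0 0 0 0 0 0 85; 0 0 0 0 0 0 85; 0 0 0 0 0 0 85; 0 0 0 0 0 0 85; 0 0 0 0 0 0 85'; python3 - <<'E'
from h import *
import pickle
s=robot.state(); pickle.dump(s,open("s13.pkl","wb")); print(s["position"])
im=robot.camera("wrist")[:,:,::-1]; cv2.imwrite("pics/wrist13.png",im)
cv2.imwrite("pics/wrist13c.png",cv2.resize(im[130:350,220:340],None,fx=2.7,fy=2.7,interpolation=cv2.INTER_CUBIC))
n=np.array([np.cos(np.radians(124.74)),np.sin(np.radians(124.74)),0]);U=np.array([.4817,-.202,0])
l=np.array([-n[1],n[0],0])
def H(x,y,z): return U+n*x/1e3+l*y/1e3+[0,0,.1288+z/1e3]
for nm,P in [("fl",(0,18,100)),("fl",(0,-18,100)),("fl",(30,18,100)),("fl",(30,-18,100)),("stop",(130,9,42)),("stop",(130,-9,42))]:
    u=np.array(proj("wrist",H(*P),s)); print(nm,P,u.round(1),((u-[220,130])*2.7).round())
E
```

```text
t: 24.95
position: [0.4009, -0.0853, 0.4596]
orientation: [0.167, 0.94, 0.293, 0.052]
wrist_force: [0.0, -0.2, -0.4]
finger_gap: 0.993
t: 25.58
position: [0.4008, -0.0851, 0.46]
orientation: [0.166, 0.94, 0.293, 0.051]
wrist_force: [-0.5, -0.3, -0.2]
finger_gap: 0.992
[ 0.40078028 -0.08513129  0.46000819]
fl (0, 18, 100) [255.6 278.2] [ 96. 400.]
fl (0, -18, 100) [299.7 278.1] [215. 400.]
fl (30, 18, 100) [253.6 251.8] [ 91. 329.]
fl (30, -18, 100) [301.4 251.7] [220. 329.]
stop (130, 9, 42) [265.   97.1] [121. -89.]
stop (130, -9, 42) [289.3  97.1] [187. -89.]
```

View pics/wrist13.png

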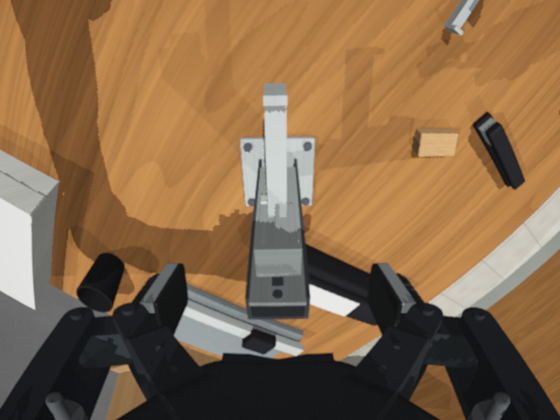

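View pics/wrist13c.png

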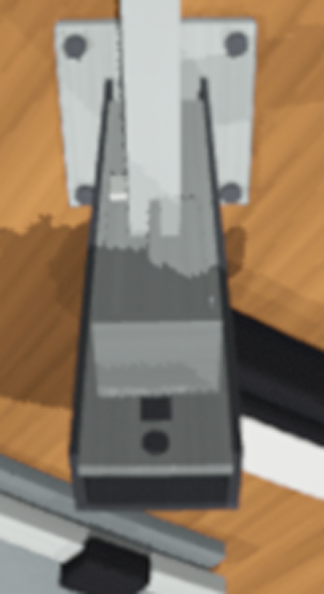

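```bash
python3 - <<'E'
import cv2,numpy as np
im=cv2.imread("pics/wrist13.png"); w3=cv2.imread("pics/w3.png")
A=cv2.resize(im[75:125,245:310],None,fx=6,fy=6,interpolation=cv2.INTER_CUBIC)
B=cv2.resize(im[180:230,245:310],None,fx=6,fy=6,interpolation=cv2.INTER_CUBIC)
C=cv2.resize(w3[200:250,245:310],None,fx=6,fy=6,interpolation=cv2.INTER_CUBIC)
cv2.imwrite("pics/z13.png",np.hstack([A,B]))
from h import *
import pickle
s=pickle.load(open("s13.pkl","rb"));s3=pickle.load(open("s3.pkl","rb"))
# tell-tale heights from its face-plane pixel: cast ray onto plane x=6mm (front)
n=np.array([np.cos(np.radians(124.74)),np.sin(np.radians(124.74)),0]);U=np.array([.4817,-.202,0])
def z(u,v,s,x):
    e,d=ray("wrist",u,v,s); t=(x-(e-U)@n)/(d@n); return (e+d*t)[2]
print("telltale front upper edge before",[round(z(235+148/5,135+r/5,s3,.006),4) for r in (480,502)])
print("after",[round(z(220+118/2.7,130+r/2.7,s,.006),4) for r in (176,192,200)])
E
```

```text
telltale front upper edge before [np.float64(0.1334), np.float64(0.1396)]
after [np.float64(0.1164), np.float64(0.1275), np.float64(0.1328)]
```

View pics/z13.png

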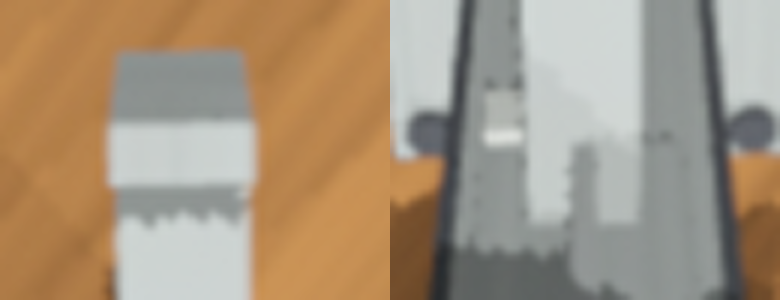

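The tell-tale's front edge dropped from z ≈ 133.4 to ≈ 128.4 mm, about 5 mm. The stop and flange are within about 2 px of where they should be at home. Handing in.

```bash
python3 - <<'E'
from workcell import robot
print(robot.job_done(), robot.state()["t"])
E
```

```text
the job is handed in; nothing more can be done
the job is handed in; nothing more can be done
```

The middle-sized hanger is fitted in the top two slots, pressed home and released. I handed the job in at about 26 s of the 67 s allowed; no verdict was reported.

- **Measuring:** A wrist-camera view of the upright put the face strip 3.8 mm above nominal. The fit's errors were mostly within half a pixel.
- **Fitting:** I gripped the hanger at about x = 78 mm instead of 65, so the gripper body would clear the flange. The tabs went in without resistance and the plate met the face at about 5 N.
- **Pressing:** I lowered it onto the catch, let go, and pressed the flange with closed fingers. The force read 6–12 N on the way down and dropped to 4 N at the snap. It then stopped firmly 9 mm below first contact, with a peak reading of 22 N.

**Last checks:**
- **Tell-tale:** it moved down about 5 mm in the images.
- **Position:** flange and stop are within about 2.5 px of their predicted home places, with yaw about 0.01 rad.
- **Side-camera network:** it put the hanger at 125.6 mm high, against my 128.8 mm. That is within its accuracy of about 4 mm.
- **Clearance:** the arm was clear of everything when I handed in.
- **Bystanders:** I didn't re-measure them individually, but nothing showed as moved in the pictures and nothing was touched that I could see.

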